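Unscrew the tight lid of a jar braced in a one-handed jar clamp

TASK

The jar of hazelnuts stands loosely in the jar clamp with its lid screwed tight: brace it by pulling the clamp's handle bar straight out, away from the jar, until the green band on the gauge stem shows outside the barrel but none of the red, and let go of the handle. Then twist the lid anticlockwise (seen from above) until its threads let go, and lift it straight up off the jar, leaving the jar gripped upright in the clamp and the other things on the worktop alone. Finish while still holding the lid in the gripper, level and still, one to five centimetres above the open mouth of the jar; do not put it down.

Things in the scene. Friction and masses are not known exactly. Their poses are not given: they have to be found in the camera images.
- clamp: One-handed jar clamp fixed to the worktop: beech board, top 16 mm up, x from -165 to +72 mm, y from -75 to +75 mm. Origin on the worktop under the place where the clamped jar's axis stands; x points along the clamp from handle to jar, z up. A fixed grey V jaw with black rubber pads stands on the handle's side of the jar (x -56 to -10 mm), a moving one beyond it (to x 68 mm); both 58 mm high.
- clamp_seat (a point): Point on the board's top (16 mm above the worktop) where the axis of the clamped jar stands, nested in the fixed jaw's V.
- barrel_mouth (a point): Mouth of the gauge barrel, where the stem comes out, 28 mm above the worktop, in the middle of a low grey bar across the clamp (122 mm long, top 38 mm up) between the fixed jaw and the handle. Two steel rods at y = -55 and +55 mm, 30 mm up, join that bar to the moving jaw.
- handle_grip (a point): Middle of the handle: a black round bar 14 mm thick, 84 mm long, along the clamp's y, its axis 66 mm above the worktop, at clamp x = -104 mm when joint draw_handle is 0. Uprights 34 mm either side carry it on a low sled (top 35 mm up), so it can be taken in the middle from above, one finger before and one behind it. It is pulled along the clamp's -x.
- draw_handle (a joint): How far the handle has been pulled out along the clamp's -x, in m, 0 to 0.058; starts at 0 to 0.002. A friction brake keeps it where it is left: moving it takes about 13.5 N plus the spring's force.
- jaw (a joint): Gauge reading in m, 0 to 0.040: how far the stem has come out of the barrel. Near 0 (under 0.015) while the jaw follows the handle and pushes the jar 4 to 8 mm into the fixed V (handle at about 0.014); from there it grows with the handle's travel, spring 350 N per m. The green band begins to show at 0.018, the red one behind it at 0.032. About 0.025 is right.
- nut_jar: Clear glass jar of hazelnuts, about 0.45 kg, 66 mm in diameter, shoulder from 56 mm narrowing to a 40 mm neck at 76 mm, rim 95 mm above its base. Origin in the middle of its base, z up. It stands loose on the clamp's board between the open jaws and turns with the lid unless it is clamped.
- jar_mouth (a point): Centre of the jar's rim, 95 mm above its base.
- lid: Gold metal twist-off lid, 53 mm in diameter, 18 mm high, 0.1 kg. Origin in the middle of its lower edge, z up; screwed tight that edge is 11 mm below the jar's rim. It takes 0.5 to 0.8 N m, rises 1.6 mm and comes free after 1.05 rad anticlockwise seen from above; at 1.7 rad it meets a stop if not lifted, so 1.3 rad is right. Pulling up before it is free jams it.
- mustard_pot: Bystander at the back: small yellow pot with a cream lid, 55 mm wide, 71 mm high; origin under its middle.
- olive_pot: Bystander at the back: small green pot with a cream lid, 55 mm wide, 71 mm high; origin under its middle.
- coffee_jar: Bystander at the back: dark red jar with a red lid, 63 mm wide, 134 mm high; origin under its middle.
- honey_jar: Bystander at the back: brown jar with a black lid, 70 mm wide, 104 mm high; origin under its middle.
- pepper_mill: Bystander on the right: wooden pepper mill, 58 mm wide, 150 mm high; origin under its middle.
- mug: Bystander on the left: white mug, 92 x 127 x 95 mm; origin under its middle.
- teaspoon: Bystander on the right: steel teaspoon lying flat, 138 mm long; origin under its middle.
Not all that is in view belongs to the job. Of the things shaped like the lid, the gold one is meant.

How it is judged:
By the outcome, as a careful person would: the job done as asked, in the order asked, and still so for the second after the job is handed in, while the arm keeps its last pose, push and grip.
It also fails if it takes over 45 s, if anything falls off the work surface, if the arm or the gripper's body presses on something with over 40 N, if the wrist force passes 120 N, or if a joint passes its speed limit or range.

ROBOT

A 7-joint arm with a two-finger parallel gripper is mounted at the origin on a cart in front of the work surface, level with it; the furniture and walls round the work are solid. World frame = base frame: x ahead of the robot, y to its left, z up, the work surface at z = 0. Lengths are in m, angles in degrees, forces in N, time in s.
With the tool pointing down it reaches from about 0.4 to 0.75 m from the base axis. Payload 19.5 kg.
Tool frame: the origin (TCP) lies between the finger pads; the fingertips stand 8 mm ahead of it and the grasp point (between the pads) lies 11 mm behind it; z points along the fingers, y is the line along which they close (so a half turn about z gives the same grasp; the last joint's range is limited). The gripper opens to 85 mm and grips with 20 to 120 N. Pads are 22 mm wide; open, the fingers measure 114 mm over their backs; the gripper's body (76 mm by 85 mm) begins 54 mm behind the grasp point. The pads swing forward as they close: fully open they stand 13 mm farther back than shut.
Start: joints at [-70.686, 40.479, -1.581, 85.061, 1.261, 54.483, -4.326], TCP at [0.213, 0.534, 0.239] pointing down, gripper open.
Joint ranges: [-155.06, 155.06], [-18.47, 123.98], [-90, 86.84], [0, 140.48], [-83.41, 263.41], [0, 116], [-161.91, 161.91]. Speed limits (degrees/s): [108.29, 108.29, 147.25, 147.25, 172.46, 172.46, 172.46].

INTERFACE

Orientations are given as [roll, pitch, yaw] about the fixed x, y, z axes, in that order (R = Rz(yaw) Ry(pitch) Rx(roll)).
In Python, from plant import manip gives the robot as it stands.
- The arm moves only by the tool apply_moves, never from a script. Its argument "steps" is a list of rows, each an object of numbers: "x", "y", "z": the shift along the tool's x, y, z in cm; "spin": the turn about the tool's z in degrees; "fingers": the gripper command: -1 is fully open, 1 is shut, values between are in proportion. A call has 1 to 20 rows; each row shifts and turns the commanded pose from where the row before left it, along the tool's axes as they then stand; what a row does not reach is not made up. A row lasts 1/8 s, in which the tool goes at most 62.5 mm and 10.7 degrees, less where a joint would pass 70% of its speed; a pose out of reach is approached as far as the arm can. A call is refused whole if a number of a shift passes 6.25 or a number of a turn 10.7, either way. A call with a gripper value outside its range is refused whole. The fingers move at their own pace and stop on an object; "newtons" is the grip in N (left out, the last holds). Time passes only in rows, so rows that do not move let the fingers close. It gives the time, the measured TCP pose, the force, the opening and the grip force at its end, in the units of the state.
- manip.get_state(): the state, without advancing time (a new reading comes with each control period).
- manip.get_image(name): name is "scene" or "top"; returns the picture (384x512x3 uint8, red, green, blue); there is no depth.
- manip.calibration(name): a dict with "K" (3x3 intrinsics, pixels), "distortion" ([k1, k2, p1, p2, k3] as OpenCV has them; the pictures are not rectified), "world_from_camera" (4x4, takes a point from camera to world coordinates). Camera axes: x right, y down, z forward; pixel columns grow to the right and rows downward; lengths in m; the calibration is good to about 2 mm. A picture is of the moment at which its call begins. calibration takes no time and is no camera call.
- manip.job_done(): hands the job in; it is judged then, once.
The state is a dict: "time_s": time; "joint_positions": joint angles; "qvel": joint speeds; "effort": joint torques, N m; "tcp_pos": TCP position; "tool_rot": TCP orientation; "ft_force": force on the tool from outside, world axes, zero at the start; "moment": the same for the moment, N m; "finger_gap": finger opening in m; "finger_force": force on a finger pad.
Only numpy, scipy, OpenCV 4.12 (cv2) and the standard library are available. Lean on these libraries where they do the work, as an engineer would, in place of code of your own. Each camera call takes 0.05 s, during which the arm holds its last target. There are 200 camera calls.

## Working session

There is one attempt and no reset: what is moved stays moved. The work goes in short steps, Python scripts to look and compute and a tool call to move; the robot and the scene stay as the last step left them, time stands still between calls to the robot, and variables do not carry over. Pictures are saved under pics/ and viewed, at most 10 in all, crops included, and the job is handed in when it is done.

Besides the shell and the picture viewer there is one more tool, called after "Call:" as a command line: name --argument value ..., lists and objects as JSON in quotes. apply_moves: Moves the arm, as the interface text tells. Its arguments: {"type":"object","properties":{"steps":{"type":"array"},"newtons":{"type":"number"}},"required":["steps"]}

```bash
ls; mkdir -p pics; python3 - <<'E'
from plant import manip
import cv2
for n in("scene","top"):
    im=manip.get_image(n); cv2.imwrite(f"pics/{n}0.png",cv2.resize(im[:,:,::-1],(800,600),interpolation=cv2.INTER_CUBIC))
    c=manip.calibration(n); print(n,c)
print(manip.get_state())
E
```

```text
pics
scene {'K': array([[460.12736249,   0.        , 256.31711558],
       [  0.        , 460.12736249, 193.90170224],
       [  0.        ,   0.        ,   1.        ]]), 'distortion': array([-0.01185772,  0.        ,  0.        ,  0.        ,  0.        ]), 'world_from_camera': array([[ 0.68873122, -0.5470962 ,  0.47574685, -0.06802114],
       [-0.72486504, -0.5330303 ,  0.43640505, -0.6511968 ],
       [ 0.01483194, -0.64541804, -0.76368552,  1.15138915],
       [ 0.        ,  0.        ,  0.        ,  1.        ]])}
top {'K': array([[381.09428597,   0.        , 251.61017548],
       [  0.        , 381.09428597, 198.55680105],
       [  0.        ,   0.        ,   1.        ]]), 'distortion': array([-0.12122429,  0.        ,  0.        ,  0.        ,  0.        ]), 'world_from_camera': array([[ 0.01484658, -0.98817751,  0.15259355,  0.41715786],
       [-0.99973743, -0.01733444, -0.01498637, -0.04868479],
       [ 0.01745432, -0.15233099, -0.9881754 ,  1.13688722],
       [ 0.        ,  0.        ,  0.        ,  1.        ]])}
{'time_s': 0.1, 'joint_positions': array([-70.68456833,  40.51009472,  -1.58418582,  85.07757821,
         1.2618918 ,  54.4834739 ,  -4.32557157]), 'qvel': array([-0.01058874, -0.05212782, -0.00977381, -0.19002281, -0.01527064,
       -0.02929043, -0.05900418]), 'effort': array([ 1.09279423e-03, -8.84290838e+01,  1.23675406e+00, -2.36452979e+01,
        1.71726843e-02,  5.07994671e-03, -3.18278319e-05]), 'tcp_pos': array([0.21256215, 0.53404983, 0.23889361]), 'tool_rot': array([-1.79946237e+02,  1.47457379e-03,  1.58297694e+02]), 'ft_force': array([ 0.21517093,  0.58999711, -0.17203331]), 'moment': array([ 0.06497058, -0.00433144, -0.03472867]), 'finger_force': 0.0, 'finger_gap': 0.08547088641448887}
```

View pics/scene0.png

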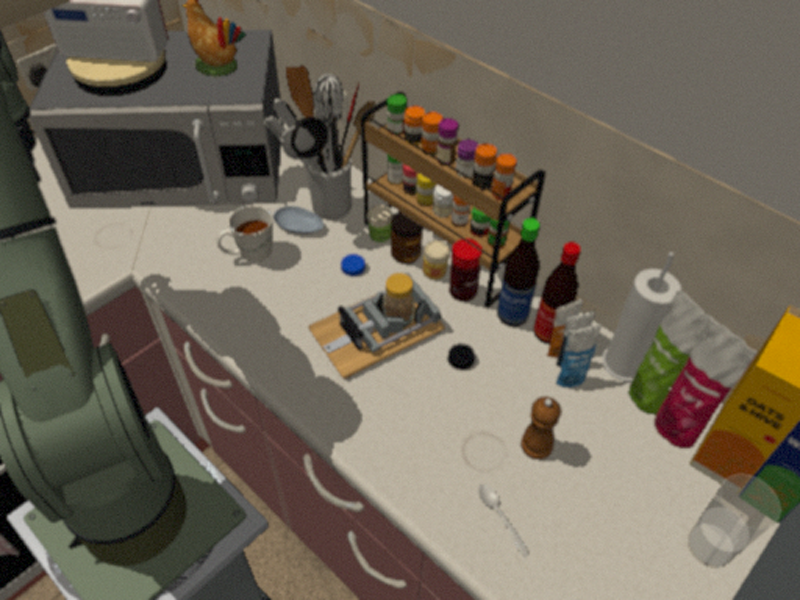

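View pics/top0.png

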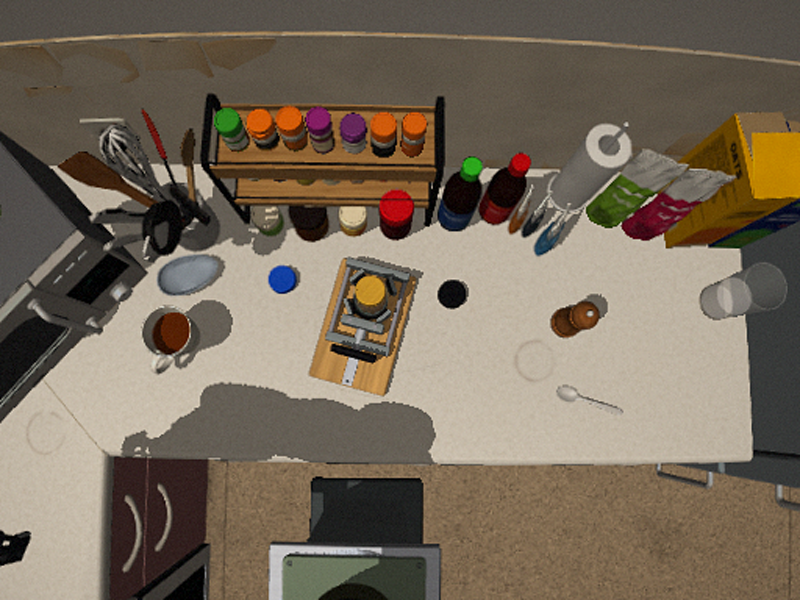

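The overview shows the clamp at about (375,320) in scene and (365,325) in top, with the gold lid at (400,290) and (371,292). I'll take close crops of both.

```bash
cat > h.py <<'E'
from plant import manip
import cv2, numpy as np
def cal(n):
    c=manip.calibration(n); T=np.linalg.inv(c["world_from_camera"]); return c["K"],c["distortion"],T
def proj(n,P):
    K,d,T=cal(n); return cv2.projectPoints(np.float64(P).reshape(-1,1,3),cv2.Rodrigues(T[:3,:3])[0],T[:3,3],K,d)[0].reshape(-1,2)
def tri(a,b): # pixels in scene, top
    q=[]; Ps=[]
    for n,p in(("scene",a),("top",b)):
        K,d,T=cal(n); q.append(cv2.undistortPoints(np.float64(p).reshape(-1,1,2),K,d).reshape(-1,2).T); Ps.append(T[:3])
    X=cv2.triangulatePoints(*Ps,*q); return (X[:3]/X[3]).T
def ray(n,p,z): # pixel -> world at height z
    K,d,T=cal(n); W=np.linalg.inv(T); u=cv2.undistortPoints(np.float64(p).reshape(-1,1,2),K,d).reshape(-1,2)
    r=np.c_[u,np.ones(len(u))]@W[:3,:3].T; return W[:3,3]+r*((z-W[2,3])/r[:,2])[:,None]
def crop(boxes,f,name):
    out=[]
    for n,(x,y,w,h) in boxes:
        im=manip.get_image(n)[y:y+h,x:x+w,::-1]; out.append(cv2.resize(im,None,fx=f,fy=f,interpolation=cv2.INTER_CUBIC))
    H=max(o.shape[0] for o in out); out=[cv2.copyMakeBorder(o,0,H-o.shape[0],0,4,0) for o in out]
    cv2.imwrite(f"pics/{name}.png",np.hstack(out))
E
python3 - <<'E'
from h import *
crop([("scene",(193,165,95,80)),("top",(195,157,76,100))],4.6,"c1")
print(__import__('cv2').imread("pics/c1.png").shape)
E
```

```text
(460, 795, 3)
```

View pics/c1.png

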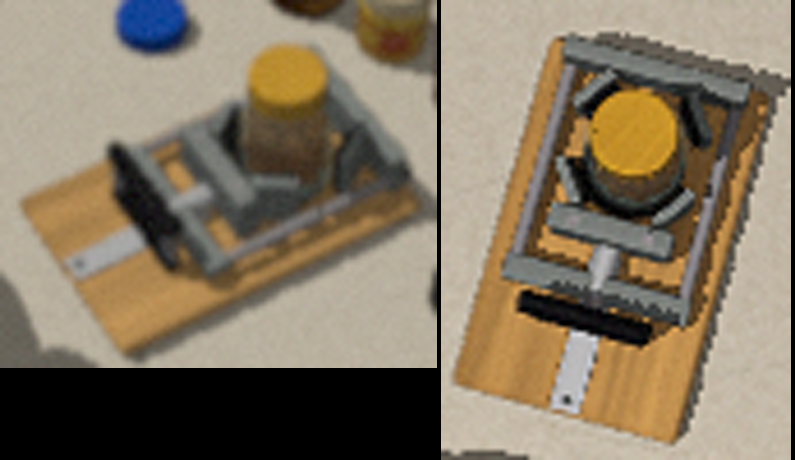

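The crops show the clamp with its handle toward the robot. In the scene crop, the handle ends are at about (115,150) and (172,265) and the lid top at (288,73). In the top crop, they are at (518,300)-(650,332) and (634,131).

```bash
python3 - <<'E'
from h import *
S=lambda p:np.float64(p)/4.6+[193,165]-0.4
T=lambda p:(np.float64(p)-[441,0])/4.6+[195,157]-0.4
a=S([(115,152),(174,262),(22,203),(125,355),(288,73)]); b=T([(518,300),(651,332),(455,382),(675,440),(634,131)])
X=tri(a,b); print(np.round(X,4))
print("handle mid",X[:2].mean(0),"dir",np.degrees(np.arctan2(*(X[0]-X[1])[[1,0]]))-90)
B=ray("top",T([(455,382),(675,440),(558,38),(780,92)]),0.016); print(B.round(4))
print("board yaw",[np.degrees(np.arctan2(*(B[i]-B[j])[[1,0]])) for i,j in((2,0),(3,1))], np.degrees(np.arctan2(*(B[0]-B[1])[[1,0]]))-90)
print("lid at .124",ray("scene",a[4:],.124),ray("top",b[4:],.124))
print("handle .073",ray("scene",a[:2],.070).mean(0),ray("top",b[:2],.070).mean(0))
E
```

```text
[[ 0.5156  0.0471  0.0619]
 [ 0.4968 -0.0324  0.0323]
 [ 0.4665  0.0904  0.0135]
 [ 0.4313 -0.05    0.0106]
 [ 0.6106 -0.0228  0.1197]]
handle mid [0.50619497 0.00733271 0.04712384] dir -13.355646067305898
[[ 0.4656  0.0907  0.016 ]
 [ 0.4313 -0.0501  0.016 ]
 [ 0.6915  0.0312  0.016 ]
 [ 0.6579 -0.1149  0.016 ]]
board yaw [np.float64(-14.77345845177472), np.float64(-15.94990404963731)] -13.674190909233218
lid at .124 [[ 0.60790144 -0.02540663  0.124     ]] [[ 0.60971798 -0.02280207  0.124     ]]
handle .073 [ 0.49415216 -0.00541982  0.07      ] [0.50481824 0.00641916 0.07      ]
```

Call:
apply_moves --steps '[{"spin": 10.4,"fingers": 0.05},{"spin": 10.4,"fingers": 0.05},{"spin": 10.4,"fingers": 0.05},{"spin": 10.4,"fingers": 0.05},{"spin": 10.4,"fingers": 0.05},{"spin": 10.4,"fingers": 0.05},{"spin": 10.4,"fingers": 0.05},{"spin": 10.4,"fingers": 0.05}]'

```text
$.steps[0]: bad value
```

```bash
python3 - <<'E'
from h import *
# predicted model points vs pictures: handle ends, moving bar, board corners
o=np.array([.6066,-.0227]); a=np.radians(-14.8); R=np.array([[np.cos(a),-np.sin(a)],[np.sin(a),np.cos(a)]])
M=np.float64([[-104,42,73],[-104,-42,73],[-104,0,73],[-165,75,16],[-165,-75,16],[72,75,16],[72,-75,16],[6,0,118]])/1e3
W=np.c_[M[:,:2]@R.T+o,M[:,2]]
print(np.c_[((proj("scene",W)-[193,165])*4.6).round(),((proj("top",W)-[195,157])*4.6+[441,0]).round()])
print("coffee",ray("top",[[254,131]],.134)); s=manip.get_state(); print(s["tcp_pos"],s["tool_rot"],s["finger_gap"])
E
```

```text
[[114. 141. 520. 293.]
 [177. 227. 653. 331.]
 [145. 183. 587. 312.]
 [ 17. 198. 451. 379.]
 [122. 354. 678. 444.]
 [311.  65. 556.  30.]
 [427. 205. 776.  91.]
 [289.  73. 635. 127.]]
coffee [[ 0.76003075 -0.06767383  0.134     ]]
[0.21259146 0.53408293 0.23902605] [-1.79960965e+02  2.49543216e-03  1.58292173e+02] 0.08543498339398393
```

Call:
apply_moves --steps '[{"x": 0,"y": 0,"z": 0,"spin": 10.4,"fingers": 0.05},{"x": 0,"y": 0,"z": 0,"spin": 10.4,"fingers": 0.05},{"x": 0,"y": 0,"z": 0,"spin": 10.4,"fingers": 0.05},{"x": 0,"y": 0,"z": 0,"spin": 10.4,"fingers": 0.05},{"x": 0,"y": 0,"z": 0,"spin": 10.4,"fingers": 0.05},{"x": 0,"y": 0,"z": 0,"spin": 10.4,"fingers": 0.05},{"x": 0,"y": 0,"z": 0,"spin": 10.4,"fingers": 0.05},{"x": 0,"y": 0,"z": 0,"spin": 10.4,"fingers": 0.05}]'

```text
time_s: 1.2
tcp_pos: [0.2125, 0.5342, 0.2392]
tool_rot: [-180.0, 0.0, 74.8]
ft_force: [0.1, -0.2, 0.3]
finger_gap: 0.0405
finger_force: 0.0
```

Call:
apply_moves --steps '[{"x": -3.6,"y": 3.5,"z": 0,"spin": 0,"fingers": 0.05},{"x": -3.6,"y": 3.5,"z": 0,"spin": 0,"fingers": 0.05},{"x": -3.6,"y": 3.5,"z": 0,"spin": 0,"fingers": 0.05},{"x": -3.6,"y": 3.5,"z": 0,"spin": 0,"fingers": 0.05},{"x": -3.6,"y": 3.5,"z": 0,"spin": 0,"fingers": 0.05},{"x": -3.6,"y": 3.5,"z": 0,"spin": 0,"fingers": 0.05},{"x": -3.6,"y": 3.5,"z": 0,"spin": 0,"fingers": 0.05},{"x": -3.6,"y": 3.5,"z": 0,"spin": 0,"fingers": 0.05},{"x": -3.6,"y": 3.5,"z": 0,"spin": 0,"fingers": 0.05},{"x": -3.6,"y": 3.5,"z": 0,"spin": 0,"fingers": 0.05},{"x": -3.6,"y": 3.5,"z": 0,"spin": 0,"fingers": 0.05},{"x": -3.6,"y": 3.5,"z": 0,"spin": 0,"fingers": 0.05},{"x": 0,"y": 0,"z": 0,"spin": 0,"fingers": 0.05},{"x": 0,"y": 0,"z": 0,"spin": 0,"fingers": 0.05}]'

```text
time_s: 2.95
tcp_pos: [0.5071, 0.0091, 0.2391]
tool_rot: [-180.0, -0.0, 75.1]
ft_force: [-0.6, 0.3, 0.3]
finger_gap: 0.0404
finger_force: 0.0
```

Call:
apply_moves --steps '[{"x": -0.5,"y": -0.1,"z": 4,"spin": 0,"fingers": 0.05},{"x": 0,"y": 0,"z": 4,"spin": 0,"fingers": 0.05},{"x": 0,"y": 0,"z": 3,"spin": 0,"fingers": 0.05},{"x": 0,"y": 0,"z": 2,"spin": 0,"fingers": 0.05},{"x": 0,"y": 0,"z": 2,"spin": 0,"fingers": 0.05},{"x": 0,"y": 0,"z": 1.5,"spin": 0,"fingers": 0.05},{"x": 0,"y": 0,"z": 1,"spin": 0,"fingers": 0.05},{"x": 0,"y": 0,"z": 0.6,"spin": 0,"fingers": 0.05},{"x": 0,"y": 0,"z": 0,"spin": 0,"fingers": 0.05},{"x": 0,"y": 0,"z": 0,"spin": 0,"fingers": 0.05}]'

```text
time_s: 4.2
tcp_pos: [0.5053, 0.0041, 0.0587]
tool_rot: [180.0, -0.0, 75.1]
ft_force: [-0.7, 0.4, -0.1]
finger_gap: 0.0407
finger_force: 0.0
```

```bash
python3 - <<'E'
from h import *
crop([("scene",(193,145,95,100)),("top",(195,157,76,100))],4.6,"c2")
E
```

```text
(no output)
```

View pics/c2.png

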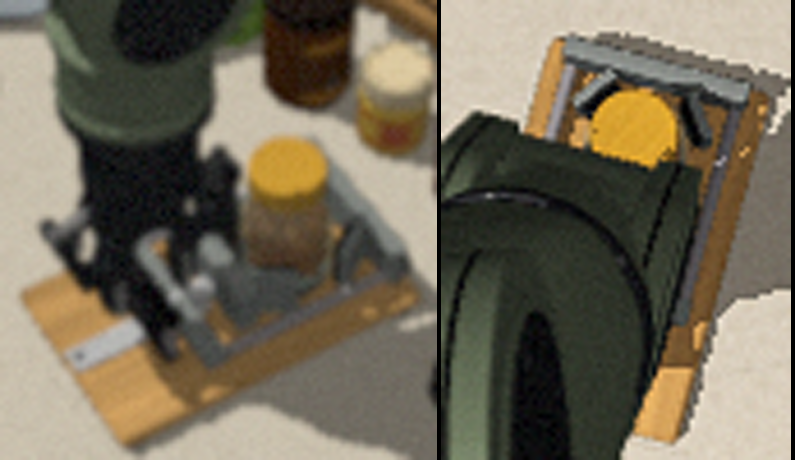

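The scene crop shows the gripper down over the handle, with nothing disturbed and the lid at (288,165). The fingers can close on the bar now.

Call:
apply_moves --steps '[{"x": 0,"y": 0,"z": 0,"spin": 0,"fingers": 1},{"x": 0,"y": 0,"z": 0,"spin": 0,"fingers": 1},{"x": 0,"y": 0,"z": 0,"spin": 0,"fingers": 1},{"x": 0,"y": 0,"z": 0,"spin": 0,"fingers": 1},{"x": 0,"y": 0,"z": 0,"spin": 0,"fingers": 1}]' --newtons 60

```text
time_s: 4.92
tcp_pos: [0.5047, 0.0043, 0.0586]
tool_rot: [-180.0, 0.0, 75.1]
ft_force: [-3.9, 0.6, 9.3]
finger_gap: 0.0121
finger_force: 58.4
```

Call:
apply_moves --steps '[{"x": 0,"y": 0,"z": 0,"spin": 0,"fingers": 0.3},{"x": 0,"y": 0,"z": 0,"spin": 0,"fingers": 0.3},{"x": 0,"y": 0,"z": 0.4,"spin": 0,"fingers": 0.3},{"x": 0,"y": 0,"z": 0,"spin": 0,"fingers": 1},{"x": 0,"y": 0,"z": 0,"spin": 0,"fingers": 1},{"x": 0,"y": 0,"z": 0,"spin": 0,"fingers": 1},{"x": 0,"y": 0,"z": 0,"spin": 0,"fingers": 1}]' --newtons 60

```text
time_s: 5.8
tcp_pos: [0.5048, 0.0042, 0.0542]
tool_rot: [-180.0, 0.0, 75.1]
ft_force: [-2.6, -0.2, -6.3]
finger_gap: 0.0123
finger_force: 58.3
```

Call:
apply_moves --steps '[{"x": 0,"y": -0.4,"z": 0,"spin": 0,"fingers": 1},{"x": 0,"y": -0.4,"z": 0,"spin": 0,"fingers": 1},{"x": 0,"y": -0.4,"z": 0,"spin": 0,"fingers": 1},{"x": 0,"y": -0.4,"z": 0,"spin": 0,"fingers": 1},{"x": 0,"y": -0.4,"z": 0,"spin": 0,"fingers": 1},{"x": 0,"y": -0.4,"z": 0,"spin": 0,"fingers": 1}]'

```text
time_s: 6.55
tcp_pos: [0.4846, 0.0094, 0.0543]
tool_rot: [179.6, 0.0, 75.1]
ft_force: [16.2, -6.7, -21.5]
finger_gap: 0.0121
finger_force: 58.3
```

Call:
apply_moves --steps '[{"x": 0,"y": -0.4,"z": 0,"spin": 0,"fingers": 1},{"x": 0,"y": -0.4,"z": 0,"spin": 0,"fingers": 1},{"x": 0,"y": -0.4,"z": 0,"spin": 0,"fingers": 1},{"x": 0,"y": -0.3,"z": 0,"spin": 0,"fingers": 1},{"x": 0,"y": 0,"z": 0,"spin": 0,"fingers": 1}]'

```text
time_s: 7.18
tcp_pos: [0.4705, 0.013, 0.0543]
tool_rot: [179.6, 0.0, 75.0]
ft_force: [16.7, -7.7, -22.4]
finger_gap: 0.0122
finger_force: 58.6
```

```bash
python3 - <<'E'
from h import *
crop([("scene",(193,145,95,100)),("top",(195,157,76,100))],4.6,"c3")
E
```

```text
(no output)
```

View pics/c3.png

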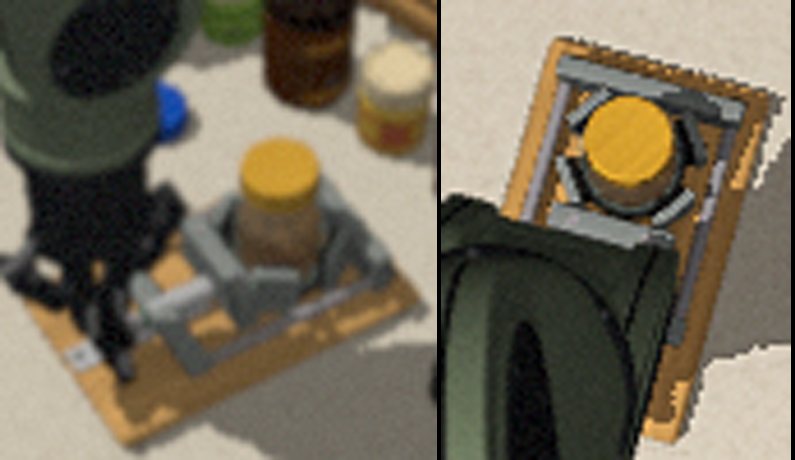

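The jar is now nested in the jaws, with its lid at (628,141) in the top crop. Handle travel is about 35 mm, so I'll pull 4 mm more, then let go and rise.

Call:
apply_moves --steps '[{"x": 0,"y": -0.2,"z": 0,"spin": 0,"fingers": 1},{"x": 0,"y": -0.2,"z": 0,"spin": 0,"fingers": 1},{"x": 0,"y": 0,"z": 0,"spin": 0,"fingers": 1},{"x": 0,"y": 0,"z": 0,"spin": 0,"fingers": 1}]'

```text
time_s: 7.78
tcp_pos: [0.467, 0.0139, 0.0543]
tool_rot: [179.5, 0.0, 75.0]
ft_force: [18.9, -8.6, -22.9]
finger_gap: 0.012
finger_force: 58.5
```

Call:
apply_moves --steps '[{"x": 0,"y": 0.2,"z": 0,"spin": 0,"fingers": 0.3},{"x": 0,"y": 0.1,"z": 0,"spin": 0,"fingers": 0.1},{"x": 0,"y": 0,"z": 0,"spin": 0,"fingers": 0.05},{"x": 0,"y": 0,"z": 0,"spin": 0,"fingers": 0.05},{"x": 0,"y": 0,"z": -2,"spin": 0,"fingers": 0.05},{"x": 0,"y": 0,"z": -4,"spin": 0,"fingers": 0.05},{"x": 0,"y": 0,"z": -5,"spin": 0,"fingers": 0.05},{"x": 0,"y": 0,"z": -5,"spin": 0,"fingers": -1},{"x": 6,"y": 0,"z": 0,"spin": 0,"fingers": -1},{"x": 6,"y": 0,"z": 0,"spin": 0,"fingers": -1},{"x": 6,"y": 0,"z": 0,"spin": 0,"fingers": -1},{"x": 0,"y": 0,"z": 0,"spin": 0,"fingers": -1}]'

```text
time_s: 9.28
tcp_pos: [0.5124, 0.1928, 0.2135]
tool_rot: [-179.9, -0.1, 75.4]
ft_force: [0.4, -0.7, -0.9]
finger_gap: 0.0857
finger_force: 0.0
```

```bash
python3 - <<'E'
from h import *
crop([("scene",(193,145,95,100)),("top",(195,157,76,100))],4.6,"c4")
E
```

```text
(no output)
```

View pics/c4.png

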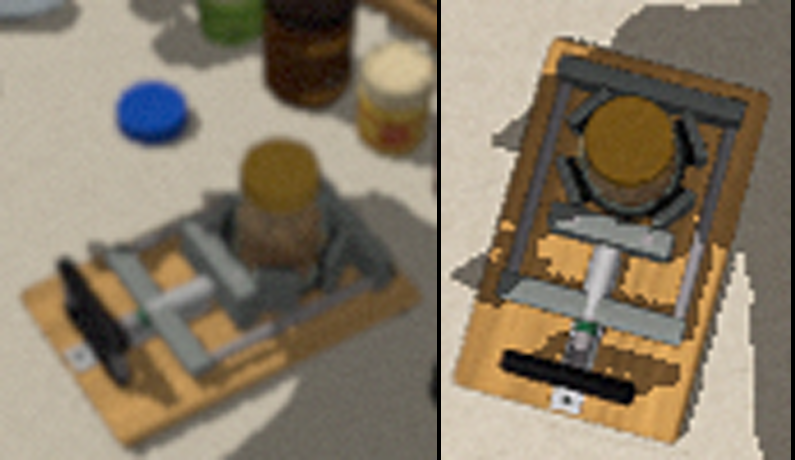

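The green band shows next to the barrel at top crop (587,326) and scene crop (143,320), with no red and the handle free. Next I'll measure the lid: its top is at scene (280,163) and top (628,140).

```bash
python3 - <<'E'
from h import *
a=np.float64([(280,164)])/4.6+[193,145]-0.4; b=(np.float64([(628,140)])-[441,0])/4.6+[195,157]-.4
print(tri(a,b),ray("scene",a,.118),ray("top",b,.118))
# colour segmentation check of lid in top view
im=manip.get_image("top"); h=cv2.cvtColor(im,cv2.COLOR_RGB2HSV); m=cv2.inRange(h,(15,150,50),(32,255,255)); m[:, :220]=0; m[:,250:]=0; m[:175]=0; m[200:]=0
m=cv2.morphologyEx(m,cv2.MORPH_OPEN,np.ones((3,3)))
n,l,s,c=cv2.connectedComponentsWithStats(m); i=1+s[1:,4].argmax(); print(s[i],c[i],ray("top",[c[i]],.118))
print(manip.get_state()["tcp_pos"])
E
```

```text
[[ 0.60513354 -0.01982339  0.12264209]] [[ 0.60882214 -0.01738985  0.118     ]] [[ 0.60538687 -0.01922036  0.118     ]]
[226 178  20  20 313] [235.43769968 187.40255591] [[ 0.60438019 -0.01974625  0.118     ]]
[0.51259275 0.18761104 0.21426053]
```

Call:
apply_moves --steps '[{"x": -3.54,"y": 2.86,"z": 0,"spin": 0,"fingers": -1},{"x": -3.54,"y": 2.86,"z": 0,"spin": 0,"fingers": -1},{"x": -3.54,"y": 2.86,"z": 0,"spin": 0,"fingers": -1},{"x": -3.54,"y": 2.86,"z": 0,"spin": 0,"fingers": -1},{"x": -3.54,"y": 2.86,"z": 0,"spin": 0,"fingers": -1},{"x": 0,"y": 0,"z": 0,"spin": 0,"fingers": -1},{"x": 0,"y": 0,"z": 4,"spin": 0,"fingers": -1},{"x": 0,"y": 0,"z": 2,"spin": 0,"fingers": -1},{"x": 0,"y": 0,"z": 0,"spin": 0,"fingers": -1},{"x": 0,"y": 0,"z": 0,"spin": 0,"fingers": -1}]'

```text
time_s: 10.68
tcp_pos: [0.6056, -0.0197, 0.1554]
tool_rot: [179.9, -0.0, 75.1]
ft_force: [0.4, 0.1, 0.7]
finger_gap: 0.0853
finger_force: 0.0
```

Call:
apply_moves --steps '[{"x": 0.05,"y": 0,"z": 2,"spin": 0,"fingers": -1},{"x": 0,"y": 0,"z": 2,"spin": 0,"fingers": -1},{"x": 0,"y": 0,"z": 1,"spin": 0,"fingers": -1},{"x": 0,"y": 0,"z": 0.7,"spin": 0,"fingers": -1},{"x": 0,"y": 0,"z": 0,"spin": 0,"fingers": -0.5},{"x": 0,"y": 0,"z": 0,"spin": 0,"fingers": 0},{"x": 0,"y": 0,"z": 0,"spin": 0,"fingers": 0.5},{"x": 0,"y": 0,"z": 0,"spin": 0,"fingers": 1},{"x": 0,"y": 0,"z": 0,"spin": 0,"fingers": 1}]' --newtons 20

```text
time_s: 11.8
tcp_pos: [0.6057, -0.019, 0.0981]
tool_rot: [180.0, -0.0, 75.1]
ft_force: [-2.0, -0.7, 6.3]
finger_gap: 0.0532
finger_force: 20.0
```

Call:
apply_moves --steps '[{"x": 0,"y": 0,"z": 0,"spin": 0,"fingers": 1},{"x": 0,"y": 0,"z": 0,"spin": 0,"fingers": 1},{"x": 0,"y": 0,"z": -0.02,"spin": -7,"fingers": 1},{"x": 0,"y": 0,"z": -0.02,"spin": -7,"fingers": 1},{"x": 0,"y": 0,"z": -0.02,"spin": -7,"fingers": 1},{"x": 0,"y": 0,"z": 0,"spin": 0,"fingers": 1}]' --newtons 80

```text
time_s: 12.55
tcp_pos: [0.6062, -0.0192, 0.099]
tool_rot: [179.9, 0.0, 96.2]
ft_force: [-0.6, 1.4, 8.9]
finger_gap: 0.0513
finger_force: 81.7
```

```bash
python3 -c "
from plant import manip
print(manip.get_state()['moment'])"
```

```text
[-0.01697692 -0.01499044  0.13875757]
```

Call:
apply_moves --steps '[{"x": 0,"y": 0,"z": -0.02,"spin": -9,"fingers": 1},{"x": 0,"y": 0,"z": -0.02,"spin": -9,"fingers": 1}]'

```text
time_s: 12.8
tcp_pos: [0.6062, -0.0192, 0.0994]
tool_rot: [179.9, 0.1, 114.4]
ft_force: [-0.6, -1.1, 7.3]
finger_gap: 0.0515
finger_force: 81.8
```

```bash
python3 - <<'E'
from h import *
s=manip.get_state(); print(s['moment'],s['effort'])
crop([("scene",(193,145,95,100)),("top",(195,157,76,100))],4.6,"c5")
E
```

```text
[-0.11413502 -0.09560515 -0.0749847 ] [-2.95030855e+00 -9.42273903e+01  4.50098053e+00 -1.72327334e+01
 -1.48520686e+00  4.49895789e-02 -2.88506158e+00]
```

View pics/c5.png

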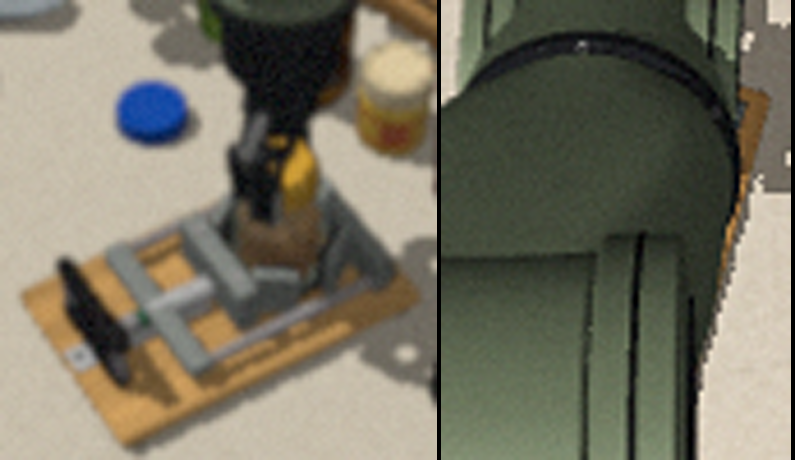

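The scene crop shows the fingers on the lid at (280,170), with the jar upright and the green band unchanged. I'll carry on with the twist.

Call:
apply_moves --steps '[{"x": 0,"y": 0,"z": -0.02,"spin": -9,"fingers": 1},{"x": 0,"y": 0,"z": -0.02,"spin": -9,"fingers": 1},{"x": 0,"y": 0,"z": -0.02,"spin": -9,"fingers": 1},{"x": 0,"y": 0,"z": 0,"spin": -9,"fingers": 1},{"x": 0,"y": 0,"z": 0,"spin": 0,"fingers": 1},{"x": 0,"y": 0,"z": 0,"spin": 0,"fingers": 1}]'

```text
time_s: 13.65
tcp_pos: [0.6059, -0.0192, 0.0995]
tool_rot: [180.0, 0.1, 149.8]
ft_force: [-0.7, -1.0, 6.3]
finger_gap: 0.0515
finger_force: 82.5
```

```bash
python3 -c "
from plant import manip
s=manip.get_state();print(s['moment'],s['effort'],s['joint_positions'])"
```

```text
[-0.17098454 -0.08379589  0.04265363] [-1.25544020e-01 -9.49554420e+01 -1.15122925e+00 -1.73802620e+01
 -1.42569132e-01  6.83027250e-02  4.08458558e-02] [ 2.15396763 53.50581085 -7.03564939 86.39784567  8.74073366 40.57057396
 51.1435044 ]
```

Call:
apply_moves --steps '[{"x": 0,"y": 0,"z": -0.1,"spin": 0,"fingers": 1},{"x": 0,"y": 0,"z": -0.1,"spin": 0,"fingers": 1},{"x": 0,"y": 0,"z": 0,"spin": 0,"fingers": 1}]'

```text
time_s: 14.02
tcp_pos: [0.6054, -0.0189, 0.1009]
tool_rot: [-180.0, -0.0, 150.0]
ft_force: [-0.5, 1.0, -1.2]
finger_gap: 0.0516
finger_force: 83.2
```

The force reads about the lid's own weight, so it's free and I can lift it.

Call:
apply_moves --steps '[{"x": 0,"y": 0,"z": -0.3,"spin": 0,"fingers": 1},{"x": 0,"y": 0,"z": -0.6,"spin": 0,"fingers": 1},{"x": 0,"y": 0,"z": -0.8,"spin": 0,"fingers": 1},{"x": 0,"y": 0,"z": -0.9,"spin": 0,"fingers": 1},{"x": 0,"y": 0,"z": -0.8,"spin": 0,"fingers": 1},{"x": 0,"y": 0,"z": -0.4,"spin": 0,"fingers": 1},{"x": 0,"y": 0,"z": 0,"spin": 0,"fingers": 1},{"x": 0,"y": 0,"z": 0,"spin": 0,"fingers": 1},{"x": 0,"y": 0,"z": 0,"spin": 0,"fingers": 1},{"x": 0,"y": 0,"z": 0,"spin": 0,"fingers": 1}]'

```text
time_s: 15.28
tcp_pos: [0.6055, -0.019, 0.1388]
tool_rot: [-180.0, -0.0, 150.1]
ft_force: [-0.1, 0.0, -0.8]
finger_gap: 0.0514
finger_force: 83.2
```

```bash
python3 - <<'E'
from h import *
crop([("scene",(193,125,95,120))],5,"c6")
E
```

```text
(no output)
```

View pics/c6.png

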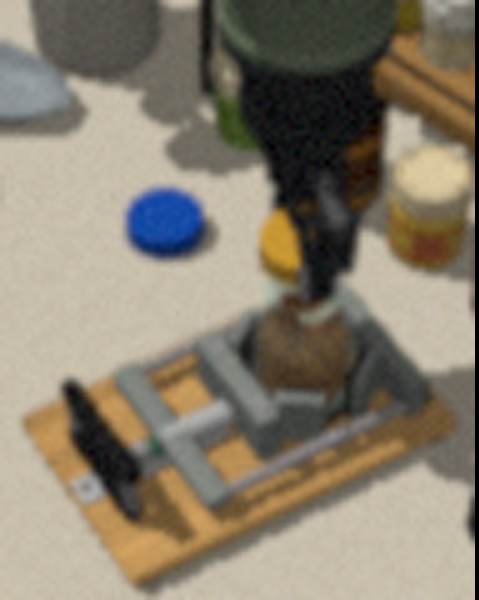

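The lid at (290,240) is held clear of the open jar mouth at (305,300). The jar is upright in the jaws and the green band still shows at (155,440).

```bash
python3 -c "
from plant import manip
print(manip.job_done())"
```

```text
the job is handed in; nothing more can be done
None
```

The job is handed in: the jar is clamped with green showing and no red, and the unscrewed gold lid is held level and still about 3 cm above the open jar mouth.

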